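# Load the filter imager and close it up

### The arm

A 6-joint arm with a two-finger parallel gripper is mounted at the origin on a cart in front of the work surface, level with it; the furniture and walls round the work are solid. World frame = base frame: x ahead of the robot, y to its left, z up, the work surface at z = 0. Lengths are in m, angles in rad, forces in N, time in s.
With the tool pointing down it reaches from about 0.325 to 0.9 m from the base axis. Payload 3.5 kg.
Tool frame: the origin (TCP) lies at the very end of the fingers, on their centre line; the grasp point (between the pads) lies 19 mm behind it; z points along the fingers, y is the line along which they close (so a half turn about z gives the same grasp; the last joint's range is limited). The gripper opens to 85 mm and grips with 20 to 120 N. Pads are 22 mm wide; open, the fingers measure 114 mm over their backs; the gripper's body (76 mm by 85 mm) begins 54 mm behind the grasp point. The pads swing forward as they close: fully open they stand 13 mm farther back than shut.
Start: joints at [-1.385, 0.276, -0.026, 1.268, 0, 1.467], TCP at [0.178, -0.599, 0.231] pointing down, gripper open.
Joint ranges: [-3.12, 3.12], [-0.85, 1.88], [-1.08, 1.24], [-1.95, 2.15], [-1.57, 1.53], [-3.14, 3.14]. Speed limits (rad/s): [2.57, 2.57, 3.14, 3.14, 3.14, 3.14].

### API

Orientations are given as a rotation vector (axis times angle).
In Python, from bench import env, vision gives the robot as it stands. The module is installed in compiled form; this text tells all that it offers.
- The arm moves only by the tool send_rows, never from a script. Its argument "rows" is a list that holds one entry, the list of rows, each a list of 4 numbers: the shift along the world's x, y, z in m, then the turn about the world's z in rad. A call has 1 to 8 rows; each row is the pose to reach, as a shift and turn from the pose commanded when the call began; what a row does not reach only later rows make up. A row lasts 1/10 s, in which the tool goes at most 50 mm and 8.59 degrees, less where a joint would pass 70% of its speed; a pose out of reach is approached as far as the arm can. A call with a gripper value outside its range is refused whole. "hand" is the closure in counts, from 0 (fully open) to 255 (shut), set as the call begins (left out, the last holds). The fingers move at their own pace and stop on an object; "force" is the grip in N (left out, the last holds). Time passes only in rows, so rows that repeat a pose let the fingers close. It gives the time, the measured TCP pose, the force, the opening and the grip force at its end, in the units of the state.
- env.get_state(): the state, without advancing time (a new reading comes with each control period).
- vision.grab_frame(name): name is "side" or "top" or "wrist"; returns a dict with "color" (480x640x3 uint8, blue, green, red), "depth" (480x640 float32, m along the optical axis (not along the pixel's ray), 0 where there is no reading), "intrinsics" (3x3 intrinsics, pixels), "pose" (4x4, takes a point from camera to world coordinates); the wrist camera has in their place "T_tool_cam" (4x4, takes a point from camera to tool coordinates, whose origin is the TCP and whose axes are the flange's). Camera axes: x right, y down, z forward; pixel columns grow to the right and rows downward; lengths in m; the calibration is good to about 2 mm. A picture is of the moment at which its call begins: read the wrist's pose just before it.
- env.sign_off(): hands the job in; it is judged then, once.
The state is a dict: "time": time; "joint_pos": joint angles; "qvel": joint speeds; "joint_efforts": joint torques, N m; "tool_pos": TCP position; "ee_rot": TCP orientation; "wrist_force": force on the tool from outside, world axes, zero at the start; "ft_torque": the same for the moment, N m; "grip_width": opening from 0.0 (shut) to 1.0 (fully open); "finger_force": force on a finger pad.
Only numpy, scipy, OpenCV 4.12 (cv2) and the standard library are available. Lean on these libraries where they do the work, as an engineer would, in place of code of your own. Each camera call takes 0.05 s, during which the arm holds its last target. There are 200 camera calls.

### The job

Take the small tan petri dish that lies on the left, in front of the microscope, and set it down on the imager's open tray, flat between the four black posts, and slide the tray fully shut with the dish in it. Turn the filter wheel by its knob until green fills the round window, let go, and leave the two vials that stand singly on the bench, one red and one yellow, where they are.

Things in the scene. Friction and masses are not known exactly. Their poses are not given: they have to be found in the camera images.
- dish_center (a point): centre (half-way up) of the small tan petri dish, a closed flat disc that is gripped across its 60 mm diameter (up to 63 mm with its rim) and is 14 mm high, about 20 g; it lies on the bench, its centre 7 mm above. z is up. (Not meant: the large purple dish and another tan one, far to the right.)
- imager: white and grey box fixed to the bench: 150 mm deep (its x), 130 mm wide (its y), 80 mm high, z up. Origin at the centre of its underside. The front, where the tray comes out, looks along its own -x, front face at x = -75 mm; the tray slides in along its +x.
- tray_nest (a point): centre of the dish's place (white disc) on the tray floor, 16 mm above the bench; axes as the imager's. Posts 8 mm thick, 8 mm tall at (+-27, +-27) mm in x, y leave the dish 4 mm of play; it rests with its centre 7 mm above the point. Floor 100 mm wide in y, no side walls: room for fingers. Front panel (top 42 mm above the bench) 48 to 56 mm in front (-x); imager's face at +x (tray value - 48 mm)
- tray_front (a point): middle of the front face of the black pull lip of the tray, 28 mm above the bench; the lip is 56 mm wide in y, 14 mm high (z 21 to 35 mm), and stands 17 mm out from the white front panel, which is 118 mm wide. Push here along the imager's +x to close. Axes as the imager's.
- tray (a joint): how far the tray is out, m: 0 = fully shut against its stop, 0.115 = fully out. About 1 to 2 N moves it; it stays where it is left.
- wheel (a joint): filter wheel angle, rad, growing counter-clockwise seen from above; 0 = green centred in the window. Five round 28 mm filters: green at 0, yellow at 1.26, blue at 2.51, white at -2.51, red at -1.26. Green fills the 19 mm window from -0.125 to 0.125. It starts between 0.75 and 1.4: turn clockwise. 0.05 N m turns it; it stays where left; stops at +-2.8.
- knob_grip (a point): grip point of the wheel's black bar knob, on its vertical axis, 101 mm above the bench, 15 mm behind (+x of) the imager's centre. Bar 40 mm long, 12 mm thick, 85 to 113 mm above the bench, on a flange 38 mm across (top at 86 mm). Turns with the wheel: x lies along the bar; the white-marked end (-x) points to the green filter, at the window when the wheel is at 0.
- window (a point): centre of the round window, 19 mm across with a black rim, in the imager's top (80 mm above the bench), 36 mm in front (-x) of the knob's axis; the filter in use is seen through it.
- vial_red: loose capped vial with red contents, 28 mm wide, 113 mm high, standing on the bench; origin at the centre of its foot. Bystander.
- vial_yellow: loose capped vial with yellow contents, 28 mm wide, 113 mm high, standing on the bench; origin at the centre of its foot. Bystander.
Not all that is in view belongs to the job. Leave any blue look-alike of the part that bears dish_center alone.

How it is judged:
On the way, in this order (a step that is already met when the one before it is completed fails the run):
1. the dish lies flat between the posts of the open tray (horizontal distance between dish_center and tray_nest below 0.009 m and z of dish_center in the frame of tray_nest between 0.003 and 0.011 m and angle between dish_center's own z axis and vertical below 0.12 rad and value of joint tray above 0.05 m), for 0.2 s.
2. the tray is fully shut with the dish in its place (horizontal distance between dish_center and tray_nest below 0.009 m and z of dish_center in the frame of tray_nest between 0.003 and 0.011 m and angle between dish_center's own z axis and vertical below 0.12 rad and value of joint tray below 0.004 m), for 0.2 s.
At the end, for the whole second after the job is handed in: The dish lies flat between the four posts (centre within 9 mm of the nest's centre, resting on the tray floor within 4 mm, tilted less than 0.12 rad), the tray is shut to within 4 mm, and the wheel stands still within 0.125 rad of green centred in the window, that is, green fills it (all of step 2 and value of joint wheel between -0.125 and 0.125 rad and velocity of joint wheel between -0.05 and 0.05 rad/s and velocity of joint tray below 0.02 m/s); the robot touches nothing.
It fails at once if the vial red is shifted by more than 25 mm (distance of vial_red from where it was at the start of the episode above 0.025 m).
It fails at once if the vial yellow is shifted by more than 25 mm (distance of vial_yellow from where it was at the start of the episode above 0.025 m).
It also fails if it takes over 64 s, if anything falls off the work surface, if the arm or the gripper's body presses on something with over 40 N, if the wrist force passes 120 N, or if a joint passes its speed limit or range.

## Working session

There is one attempt and no reset: what is moved stays moved. The work goes in short steps, Python scripts to look and compute and a tool call to move; the robot and the scene stay as the last step left them, time stands still between calls to the robot, and variables do not carry over. Pictures are saved under pics/ and viewed, at most 10 in all, crops included, and the job is handed in when it is done.

Besides the shell and the picture viewer there is one more tool, called after "Request:" as name(argument=value, ...), one argument or row to a line, values as JSON. send_rows: Moves the arm, as the interface text tells. Its arguments: {"type":"object","properties":{"rows":{"type":"array","items":{"type":"array","items":{"type":"array","items":{"type":"number"}}}},"hand":{"type":"number"},"force":{"type":"number"}},"required":["rows"]}

```bash
mkdir -p pics
python3 - <<'E'
from bench import env, vision
import cv2,numpy as np,pickle
s=env.get_state();print(s['tool_pos'],s['ee_rot'],s['time'])
d={}
for n in('side','top'):
    f=vision.grab_frame(n);d[n]=f;cv2.imwrite(f'pics/{n}0.png',f['color']);print(n,f['pose'].round(3).tolist(),f['intrinsics'].tolist())
pickle.dump(d,open('f0.pkl','wb'))
E
```

```text
[ 0.17786217 -0.59833959  0.23015663] [-3.10666310e+00 -4.51775918e-01  1.36313549e-04] 0.0
side [[-0.85, -0.344, 0.399, -0.031], [-0.526, 0.529, -0.666, 1.042], [0.018, -0.776, -0.63, 0.959], [0.0, 0.0, 0.0, 1.0]] [[504.2192522799528, 0.0, 312.70418804038667], [0.0, 504.2192522799528, 240.66148388442465], [0.0, 0.0, 1.0]]
top [[0.006, -0.989, 0.149, 0.351], [-1.0, -0.005, 0.009, 0.106], [-0.008, -0.149, -0.989, 1.411], [0.0, 0.0, 0.0, 1.0]] [[551.4940491238059, 0.0, 321.2323980181925], [0.0, 551.4940491238059, 239.8526596868783], [0.0, 0.0, 1.0]]
```

View pics/top0.png

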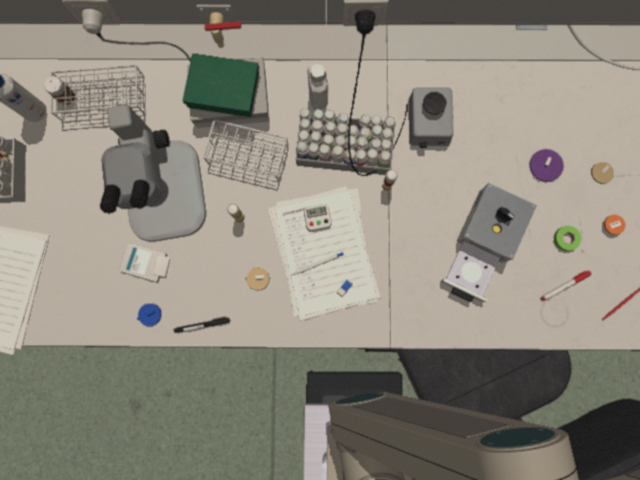

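View pics/side0.png

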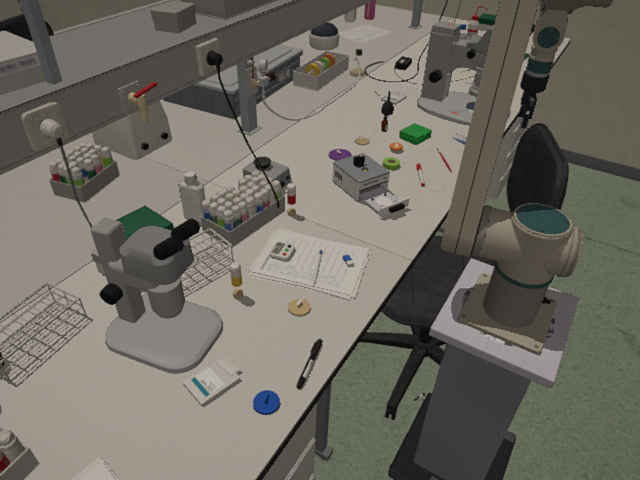

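The top view shows two tan discs: (258,278), left in front of the microscope, and (602,172), far right. There is also a blue look-alike at (150,315). The disc at (258,278) fits the description. The imager is at (495,222) with its tray at (470,272). The red vial is at (390,180) and the yellow at (236,213). I'll confirm with an enlarged crop and measure.

```bash
cat > h.py <<'E'
import numpy as np,cv2
def ray(f,uv,z):
    K=f['intrinsics'];P=f['pose'];uv=np.atleast_2d(uv).astype(float)
    d=np.c_[(uv-[K[0,2],K[1,2]])/[K[0,0],K[1,1]],np.ones(len(uv))]@P[:3,:3].T
    o=P[:3,3];return o+d*((z-o[2])/d[:,2])[:,None]
def proj(f,p):
    P=np.linalg.inv(f['pose']);q=np.atleast_2d(p)@P[:3,:3].T+P[:3,3];q=q@f['intrinsics'].T;return q[:,:2]/q[:,2:]
E
python3 - <<'E'
import pickle,cv2,numpy as np
from h import *
d=pickle.load(open('f0.pkl','rb'))
for n,b in(('top',(228,248,60,60)),('side',(270,280,60,50))):
    f=d[n];x,y,w,h=b;hsv=cv2.cvtColor(f['color'][y:y+h,x:x+w],cv2.COLOR_BGR2HSV)
    m=cv2.inRange(hsv,(8,75,90),(25,255,255));cs=cv2.findContours(m,0,2)[0]
    c=max(cs,key=cv2.contourArea);e=cv2.fitEllipse(cv2.convexHull(c));uv=np.array(e[0])+[x,y]
    print(n,e,ray(f,uv,.010 if n=='top' else .010))
f=d['top'];img=f['color']
a=cv2.resize(img[248:308,228:288],(240,240),interpolation=cv2.INTER_CUBIC)
b=cv2.resize(img[180:310,430:540],(0,0),fx=4.6,fy=4.6,interpolation=cv2.INTER_CUBIC)
o=np.zeros((598,760,3),np.uint8);o[:240,:240]=a;o[:b.shape[0],250:250+b.shape[1]]=b
s=cv2.resize(d['side']['color'][285:330,270:330],(240,180),interpolation=cv2.INTER_CUBIC);o[250:430,:240]=s
cv2.imwrite('pics/crop1.png',o)
print('vials',ray(f,[[236,213],[390,180]],.1))
E
```

```text
top ((29.368345260620117, 30.392986297607422), (21.504133224487305, 21.75307846069336), 24.198301315307617) [[0.46174481 0.28043567 0.01      ]]
side ((28.784212112426758, 26.942453384399414), (16.398801803588867, 21.935314178466797), 88.34088134765625) [[0.45682666 0.28866192 0.01      ]]
vials [[ 0.61294158  0.32483167  0.1       ]
 [ 0.69679754 -0.04909028  0.1       ]]
```

View pics/crop1.png

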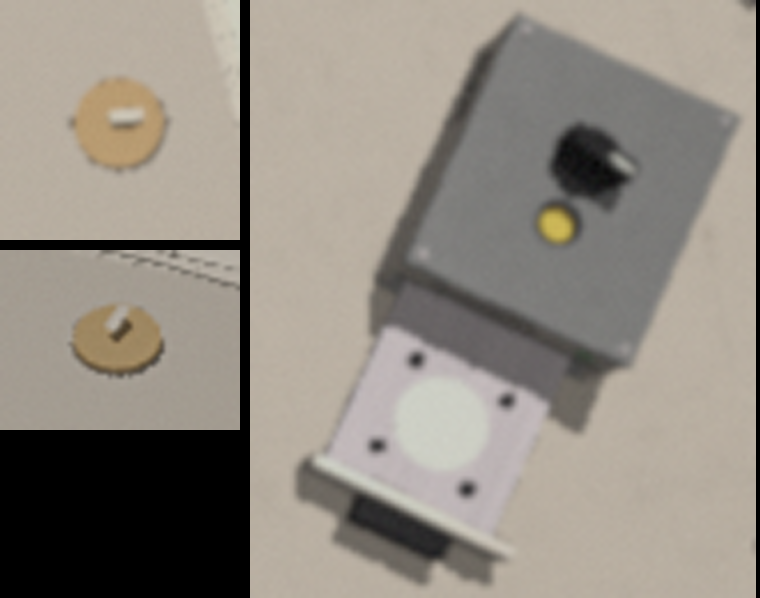

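The crop shows the target dish (top px ~(258,278)) with a pale bar on top. The tray is open with its nest at ~(471.5,272). The window shows yellow and the white-marked knob end points right. Next I'll compute poses and check the depth bias.

Run:
```python
import pickle
from h import *
np.set_printoptions(precision=4,suppress=True)
d=pickle.load(open('f0.pkl','rb'));f=d['top']
px=lambda a:np.c_[430+(np.array(a)[:,0]-250)/4.6-.4,180+np.array(a)[:,1]/4.6-.4]
C=ray(f,px([(520,13),(738,120),(630,365),(407,270)]),.08);P=ray(f,px([(416,359),(507,401),(467,489),(377,445)]),.024)
print('imager c',C.mean(0),'sides',np.linalg.norm(np.diff(C[:,:2],axis=0),axis=1))
x1=(C[0]+C[1]-C[2]-C[3])/2;x2=(P[0]+P[1]-P[2]-P[3])/2
print('yaw',[np.arctan2(v[1],v[0]) for v in(x1,x2)],'nest',P.mean(0),ray(f,px([(441,424)]),.016))
print('knob/white end',ray(f,px([(590,162),(622,163)]),.113),'win',ray(f,px([(558,226)]),.08), 'lip',ray(f,px([(400,527)]),.035))
for n,uvs in(('top',[(257,278),(251,272),(240,290),(285,270),(472,272),(495,200)]),('side',[(299,306),(291,306),(280,320),(320,320)])):
    f=d[n]
    for u,v in uvs:
        z=np.median(f['depth'][v-1:v+2,u-1:u+2]);K=f['intrinsics']
        print(n,u,v,f['pose'][:3,:3]@(np.array([(u-K[0,2])/K[0,0],(v-K[1,2])/K[1,1],1])*z)+f['pose'][:3,3])
```

```text
imager c [ 0.5999 -0.319   0.08  ] sides [0.1278 0.1463 0.1258]
yaw [np.float64(-0.44126356595701416), np.float64(-0.45118820678239724)] nest [ 0.4808 -0.2595  0.024 ] [[ 0.4812 -0.2611  0.016 ]]
knob/white end [[ 0.609  -0.3175  0.113 ]
 [ 0.6086 -0.334   0.113 ]] win [[ 0.5809 -0.3098  0.08  ]] lip [[ 0.4236 -0.2322  0.035 ]]
top 257 278 [0.4627 0.2814 0.0101]
top 251 272 [0.4785 0.2978 0.0044]
top 240 290 [ 0.4327  0.3257 -0.0021]
top 285 270 [0.4844 0.2111 0.0009]
top 472 272 [ 0.4806 -0.2634  0.0157]
top 495 200 [ 0.6527 -0.3091  0.0794]
side 299 306 [0.4607 0.2817 0.0052]
side 291 306 [0.4783 0.2926 0.0048]
side 280 320 [ 0.4782  0.3429 -0.0015]
side 320 320 [ 0.3927  0.289  -0.0007]
```

Request:
send_rows(
  rows=[
    [[0.02, 0.05, 0, 0.15], [0.04, 0.1, 0, 0.3], [0.06, 0.14, 0, 0.45], [0.08, 0.18, 0, 0.6], [0.1, 0.22, 0, 0.75], [0.12, 0.27, 0, 0.9], [0.14, 0.32, 0, 1.05], [0.155, 0.37, 0, 1.2]],
  ],
  hand=0,
  force=25,
)

```text
time: 0.9
tool_pos: [0.3303, -0.2366, 0.231]
ee_rot: [2.305, 2.135, 0.001]
wrist_force: [0.6, -0.1, 0.0]
grip_width: 0.999
finger_force: 0.0
```

Request:
send_rows(
  rows=[
    [[0.015, 0.045, 0, 0.15], [0.03, 0.09, 0, 0.3], [0.04, 0.135, 0, 0.45], [0.05, 0.18, 0, 0.6], [0.06, 0.225, 0, 0.75], [0.07, 0.27, 0, 0.9], [0.08, 0.315, 0, 1.05], [0.09, 0.36, 0, 1.2]],
  ],
)

```text
time: 1.7
tool_pos: [0.4197, 0.1234, 0.2311]
ee_rot: [0.695, 3.064, -0.0]
wrist_force: [0.3, -1.2, -0.1]
grip_width: 1.001
finger_force: 0.0
```

Request:
send_rows(
  rows=[
    [[0.01, 0.04, 0, 0], [0.02, 0.08, 0, 0], [0.03, 0.12, -0.01, 0], [0.038, 0.149, -0.03, 0], [0.038, 0.149, -0.05, 0], [0.038, 0.149, -0.05, 0], [0.038, 0.149, -0.05, 0]],
  ],
)

```text
time: 2.4
tool_pos: [0.4572, 0.27, 0.1808]
ee_rot: [-0.705, -3.06, 0.002]
wrist_force: [0.6, -0.4, 0.4]
grip_width: 0.997
finger_force: 0.0
```

```bash
cat >> h.py <<'E'
from scipy.spatial.transform import Rotation as R
def wrist(env,vision):
    s=env.get_state();T=np.eye(4);T[:3,:3]=R.from_rotvec(s['ee_rot']).as_matrix();T[:3,3]=s['tool_pos']
    f=vision.grab_frame('wrist');f['pose']=T@f['T_tool_cam'];return s,f
E
python3 - <<'E'
from bench import env,vision
from h import *
s,f=wrist(env,vision);print(s['tool_pos'],s['ee_rot'],s['joint_pos']);cv2.imwrite('pics/w1.png',f['color'])
hsv=cv2.cvtColor(f['color'],cv2.COLOR_BGR2HSV);m=cv2.inRange(hsv,(8,75,90),(25,255,255))
c=max(cv2.findContours(m,0,2)[0],key=cv2.contourArea);e=cv2.fitEllipse(cv2.convexHull(c));print(e,ray(f,e[0],.014),ray(f,e[0],.007))
E
```

```text
[0.45722745 0.27000396 0.18077657] [-7.04858258e-01 -3.05971857e+00  2.26010427e-03] [ 4.11720881e-01  1.45333619e-01 -2.99663838e-01  1.12804977e+00
 -1.22956827e-04  8.64554905e-01]
((339.0652770996094, 211.6974639892578), (64.64262390136719, 66.28805541992188), 75.10173797607422) [[0.45919873 0.28120741 0.014     ]] [[0.46080452 0.28072701 0.007     ]]
```

View pics/w1.png

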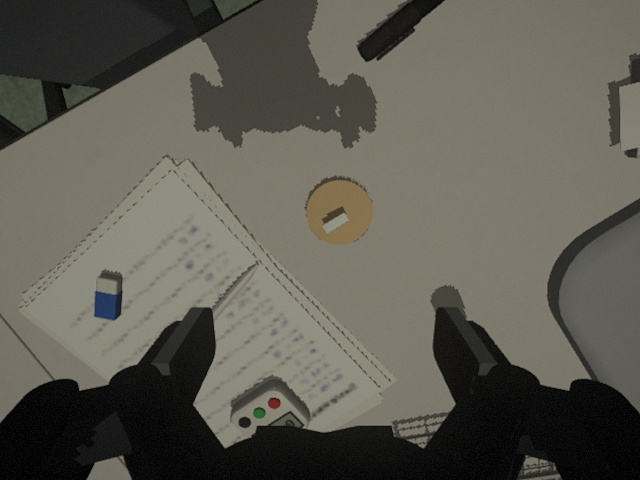

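The wrist view shows the tan dish at (339,212), world ≈ (0.460, 0.281). The fingers are at (190,350) and (460,345) and are clear of everything. Lowering.

Request:
send_rows(
  rows=[
    [[0, 0, -0.04, 0], [0, 0, -0.08, 0], [0, 0, -0.12, 0], [0, 0, -0.14, 0], [0, 0, -0.14, 0], [0, 0, -0.14, 0]],
  ],
)

```text
time: 3.05
tool_pos: [0.4591, 0.2704, 0.0427]
ee_rot: [0.706, 3.06, 0.002]
wrist_force: [-0.2, 0.5, -0.1]
grip_width: 0.999
finger_force: 0.0
```

Request:
send_rows(
  rows=[
    [[0.001, 0.0105, 0, 0], [0.001, 0.0105, -0.02, 0], [0.001, 0.0105, -0.035, 0], [0.001, 0.0105, -0.042, 0], [0.001, 0.0105, -0.042, 0], [0.001, 0.0105, -0.042, 0]],
  ],
)

```text
time: 3.65
tool_pos: [0.4601, 0.2817, 0.0004]
ee_rot: [0.705, 3.06, 0.002]
wrist_force: [0.3, -0.5, 0.3]
grip_width: 0.998
finger_force: 0.0
```

Request:
send_rows(
  rows=[
    [[0, 0, -0.001, 0], [0, 0, -0.001, 0], [0, 0, -0.001, 0], [0, 0, -0.001, 0], [0, 0, -0.001, 0], [0, 0, -0.001, 0], [0, 0, -0.001, 0], [0, 0, -0.001, 0]],
  ],
  hand=110,
  force=25,
)

```text
time: 4.45
tool_pos: [0.4598, 0.2813, -0.0006]
ee_rot: [0.705, 3.06, 0.002]
wrist_force: [-1.5, -0.1, 6.4]
grip_width: 0.688
finger_force: 26.5
```

Gripped. Lifting.

Request:
send_rows(
  rows=[
    [[0, 0, 0.01, 0], [0, 0, 0.03, 0], [0, 0, 0.06, 0], [0, 0, 0.09, 0], [0, 0, 0.12, 0], [0, 0, 0.13, 0], [0, 0, 0.13, 0]],
  ],
)

```text
time: 5.15
tool_pos: [0.4605, 0.2816, 0.1303]
ee_rot: [0.704, 3.058, 0.004]
wrist_force: [-0.6, -0.1, -0.9]
grip_width: 0.688
finger_force: 27.0
```

Run:
```python
from bench import env,vision
from h import *
s,f=wrist(env,vision);print(s['tool_pos'],s['grip_width'],s['finger_force'])
hsv=cv2.cvtColor(f['color'],cv2.COLOR_BGR2HSV);m=cv2.inRange(hsv,(8,75,60),(25,255,255))
c=max(cv2.findContours(m,0,2)[0],key=cv2.contourArea);print(cv2.boundingRect(c),cv2.contourArea(c))
cv2.imwrite('pics/w2.png',f['color'])
```

```text
[0.46050661 0.28160173 0.13033002] 0.6876984971276006 27.00968474149704
(254, 252, 140, 131) 14155.5
```

View pics/w2.png

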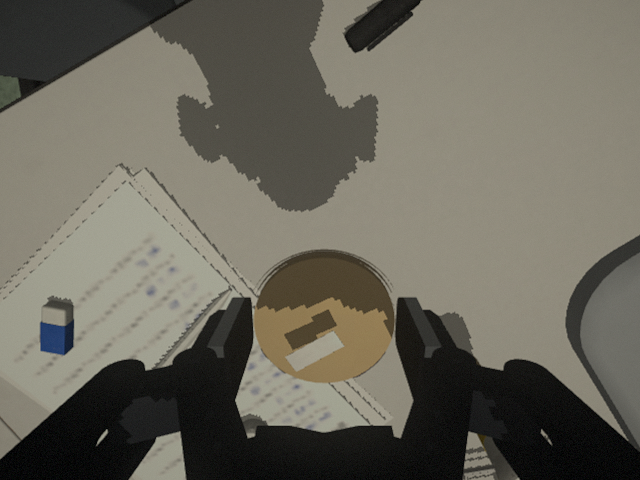

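The dish is held level and centred between the pads at (324,317). Moving towards the imager, a bit past the nest, to view it.

Request:
send_rows(
  rows=[
    [[0.005, -0.02, 0.03, 0], [0.01, -0.06, 0.06, 0], [0.015, -0.1, 0.09, 0], [0.02, -0.145, 0.09, 0], [0.025, -0.19, 0.09, 0], [0.03, -0.235, 0.09, 0], [0.035, -0.28, 0.09, 0], [0.04, -0.32, 0.09, 0]],
  ],
)

```text
time: 6.0
tool_pos: [0.4975, -0.0408, 0.2159]
ee_rot: [-0.705, -3.057, 0.0]
wrist_force: [1.1, 0.5, -0.1]
grip_width: 0.689
finger_force: 27.2
```

Request:
send_rows(
  rows=[
    [[0.005, -0.045, 0, 0], [0.01, -0.09, 0, 0], [0.015, -0.135, 0, 0], [0.02, -0.175, 0, 0], [0.025, -0.21, 0, 0], [0.033, -0.235, 0, 0], [0.033, -0.245, 0, 0], [0.033, -0.245, 0, 0]],
  ],
)

```text
time: 6.8
tool_pos: [0.531, -0.2844, 0.216]
ee_rot: [-0.707, -3.057, -0.002]
wrist_force: [0.5, 1.0, -0.6]
grip_width: 0.687
finger_force: 27.2
```

Request:
send_rows(
  rows=[
    [[0, 0, 0, 0], [0, 0, 0, 0]],
  ],
)

```text
time: 7.0
tool_pos: [0.5315, -0.2825, 0.2178]
ee_rot: [-0.703, -3.06, -0.001]
wrist_force: [-0.7, 0.0, 0.7]
grip_width: 0.691
finger_force: 27.2
```

Run:
```python
from bench import env,vision
from h import *
import pickle
s,f=wrist(env,vision);print(s['tool_pos'],s['ee_rot'],s['grip_width'],s['joint_pos'])
cv2.imwrite('pics/w3.png',f['color']);pickle.dump((s,f),open('w3.pkl','wb'))
```

```text
[ 0.53148957 -0.28245761  0.21775459] [-7.02946922e-01 -3.06042959e+00 -1.43470030e-03] 0.6906094202293197 [-5.96011605e-01  2.44058674e-01 -9.73463690e-02  1.23109300e+00
  3.19702600e-04 -1.44465947e-01]
```

View pics/w3.png

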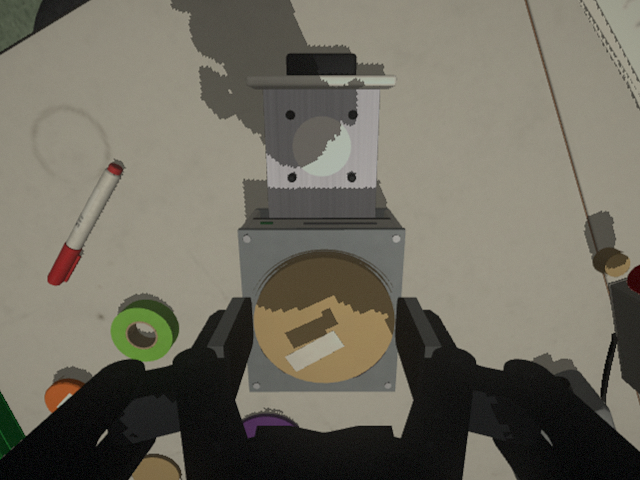

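The wrist view shows the posts at (290,115), (353,115), (292,177), (352,177), the nest disc at ~(322,146), the imager corners, and the held dish at (324,317). Refining.

Run:
```python
import pickle
from h import *
np.set_printoptions(precision=4,suppress=True)
s,f=pickle.load(open('w3.pkl','rb'));g=cv2.cvtColor(f['color'],cv2.COLOR_BGR2GRAY)
p=[]
for u,v in((290,115),(353,115),(292,177),(352,177)):
    w=g[v-8:v+9,u-8:u+9].astype(float);m=(w<45);y,x=np.nonzero(m);p.append((u-8+x.mean(),v-8+y.mean()));print(p[-1],m.sum())
P=ray(f,p,.022);x=(P[2]+P[3]-P[0]-P[1])/2;print('nest',P.mean(0),'yaw',np.arctan2(x[1],x[0]),np.linalg.norm(x),np.linalg.norm(P[1]-P[0]))
hsv=cv2.cvtColor(f['color'],cv2.COLOR_BGR2HSV);m=cv2.inRange(hsv,(8,75,60),(25,255,255))
m[:245]=0;m[390:]=0;m[:,:245]=0;m[:,400:]=0
c=max(cv2.findContours(m,0,2)[0],key=cv2.contourArea);e=cv2.fitEllipse(cv2.convexHull(c));q=ray(f,e[0],s['tool_pos'][2]+.0146)[0]
print('dish',e,q,'off',q-s['tool_pos'])
print('need',P.mean(0)[:2]-q[:2])
C=ray(f,[(245,238),(397,239),(391,385),(256,385)],.08);print('screws',C,C.mean(0))
```

```text
(np.float64(290.0), np.float64(114.57142857142857)) 63
(np.float64(352.43333333333334), np.float64(114.38333333333334)) 60
(np.float64(291.81632653061223), np.float64(177.12244897959184)) 49
(np.float64(351.1666666666667), np.float64(176.83333333333334)) 42
nest [ 0.4806 -0.2619  0.022 ] yaw -0.44899821788308386 0.053159031532284046 0.05327897968868038
dish ((323.75494384765625, 317.21856689453125), (132.1077117919922, 140.07415771484375), 88.56034088134766) [ 0.5267 -0.2818  0.2324] off [-0.0048  0.0007  0.0146]
need [-0.0461  0.0199]
screws [[ 0.5139 -0.3439  0.08  ]
 [ 0.5664 -0.2376  0.08  ]
 [ 0.6898 -0.2946  0.08  ]
 [ 0.6375 -0.4025  0.08  ]] [ 0.6019 -0.3196  0.08  ]
```

Request:
send_rows(
  rows=[
    [[-0.02, 0.008, 0, 0], [-0.04, 0.016, 0, 0], [-0.048, 0.0197, -0.03, 0], [-0.048, 0.0197, -0.07, 0], [-0.048, 0.0197, -0.11, 0], [-0.048, 0.0197, -0.145, 0], [-0.048, 0.0197, -0.17, 0], [-0.048, 0.0197, -0.185, 0]],
  ],
)

```text
time: 7.85
tool_pos: [0.4825, -0.2621, 0.0311]
ee_rot: [-0.702, -3.059, -0.002]
wrist_force: [-0.3, 0.8, -0.1]
grip_width: 0.692
finger_force: 27.2
```

Request:
send_rows(
  rows=[
    [[0, 0, -0.002, 0], [0, 0, -0.002, 0], [0, 0, -0.002, 0]],
  ],
)

```text
time: 8.15
tool_pos: [0.4851, -0.2647, 0.0327]
ee_rot: [0.704, 3.059, -0.001]
wrist_force: [0.4, -0.2, -0.6]
grip_width: 0.687
finger_force: 27.2
```

Run:
```python
from bench import env,vision
from h import *
import pickle
s,f=wrist(env,vision);print(s['tool_pos'],s['ee_rot'])
g=vision.grab_frame('side');pickle.dump((s,f,g),open('w4.pkl','wb'))
o=np.zeros((600,800,3),np.uint8);o[:400,:534]=cv2.resize(f['color'],(534,400))
o=np.vstack([cv2.resize(f['color'][200:420,180:480],(600,440))])
b=cv2.resize(g['color'][150:230,320:420],(200,160),interpolation=cv2.INTER_CUBIC)
o[:160,:200]=b
cv2.imwrite('pics/w4.png',o)
```

```text
[ 0.48510794 -0.26466504  0.03269807] [ 7.03771198e-01  3.05938781e+00 -1.44872230e-03]
```

View pics/w4.png

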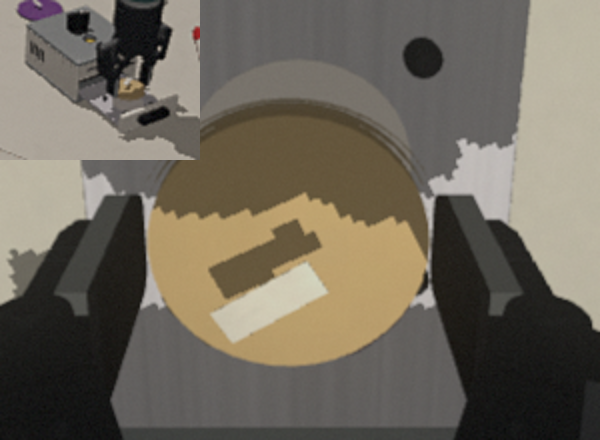

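The dish hovers over the tray between the pads. The front-right post is at crop (423,58), with a trace of the rear-right at (427,280). Measuring dish against posts in this one view.

Run:
```python
import pickle
from h import *
np.set_printoptions(precision=4,suppress=True)
s,f,g=pickle.load(open('w4.pkl','rb'))
gr=cv2.cvtColor(f['color'],cv2.COLOR_BGR2GRAY)
m=(gr<50).astype(np.uint8);n,l,st,ct=cv2.connectedComponentsWithStats(m)
p=[ct[i] for i in range(1,n) if 150<st[i,4]<900 and 150<ct[i][1]<300 and 200<ct[i][0]<450 and abs(st[i,2]-st[i,3])<6];print(p)
P=ray(f,p,.024);ex=np.array([np.cos(-.449),np.sin(-.449),0]);nest=P.mean(0)+.027*ex
hsv=cv2.cvtColor(f['color'],cv2.COLOR_BGR2HSV);m=cv2.inRange(hsv,(8,75,60),(25,255,255))
m[:245]=0;m[390:]=0;m[:,:245]=0;m[:,400:]=0
c=max(cv2.findContours(m,0,2)[0],key=cv2.contourArea);e=cv2.fitEllipse(cv2.convexHull(c));q=ray(f,e[0],s['tool_pos'][2]+.0146)[0]
print('posts',P,'nest',nest,'dish',e,q);d=(nest-q);print('need',d,'along imager x',d@ex,'y',d@[-ex[1],ex[0],0])
c=c[:,0]; print('top/bot rows',c[:,1].min(),c[:,1].max())
```

```text
[array([266.2399, 228.8446]), array([391.0505, 228.5084])]
posts [[ 0.4442 -0.2732  0.024 ]
 [ 0.4668 -0.2261  0.024 ]] nest [ 0.4798 -0.2614  0.024 ] dish ((323.7146301269531, 317.1505126953125), (132.44757080078125, 140.5985107421875), 92.12311553955078) [ 0.4802 -0.2639  0.0473]
need [-0.0004  0.0026 -0.0233] along imager x -0.0014971423338415617 y 0.0021114682940668044
top/bot rows 252 382
```

Request:
send_rows(
  rows=[
    [[-0.0005, 0.0022, 0, 0], [-0.0005, 0.0022, -0.005, 0], [-0.0005, 0.0022, -0.01, 0], [-0.0005, 0.0022, -0.013, 0], [-0.0005, 0.0022, -0.013, 0], [-0.0005, 0.0022, -0.013, 0]],
  ],
)

```text
time: 8.85
tool_pos: [0.4834, -0.2621, 0.018]
ee_rot: [-0.705, -3.061, -0.0]
wrist_force: [0.1, 0.4, -0.6]
grip_width: 0.69
finger_force: 27.2
```

Request:
send_rows(
  rows=[
    [[0, 0, -0.001, 0], [0, 0, -0.002, 0], [0, 0, -0.002, 0], [0, 0, -0.002, 0]],
  ],
)

```text
time: 9.25
tool_pos: [0.4835, -0.2622, 0.0163]
ee_rot: [0.705, 3.061, 0.0]
wrist_force: [-0.9, -0.3, -0.9]
grip_width: 0.688
finger_force: 27.2
```

Request:
send_rows(
  rows=[
    [[0, 0, 0, 0], [0, 0, 0, 0], [0, 0, 0, 0], [0, 0, 0, 0], [0, 0, 0, 0]],
  ],
  hand=0,
)

```text
time: 9.75
tool_pos: [0.4836, -0.2621, 0.0163]
ee_rot: [0.705, 3.061, -0.0]
wrist_force: [-0.2, -0.3, -0.0]
grip_width: 0.999
finger_force: 0.0
```

Request:
send_rows(
  rows=[
    [[0, 0, 0.01, 0], [0, 0, 0.03, 0], [0, 0, 0.06, 0], [0, 0, 0.09, 0], [0, 0, 0.12, 0], [0, 0, 0.13, 0], [0, 0, 0.13, 0]],
  ],
)

```text
time: 10.45
tool_pos: [0.4849, -0.2631, 0.1486]
ee_rot: [0.704, 3.057, -0.003]
wrist_force: [-0.1, 0.1, 0.7]
grip_width: 0.999
finger_force: 0.0
```

Run:
```python
from bench import env,vision
from h import *
s,f=wrist(env,vision);print(s['tool_pos'],s['ee_rot'],s['joint_pos'])
cv2.imwrite('pics/w5.png',f['color'])
hsv=cv2.cvtColor(f['color'],cv2.COLOR_BGR2HSV);m=cv2.inRange(hsv,(8,75,60),(25,255,255))
c=max(cv2.findContours(m,0,2)[0],key=cv2.contourArea);e=cv2.fitEllipse(cv2.convexHull(c));print(e,ray(f,e[0],.03))
gr=cv2.cvtColor(f['color'],cv2.COLOR_BGR2GRAY)
```

```text
[ 0.48494251 -0.26311682  0.14860641] [ 7.04178372e-01  3.05718719e+00 -2.81489654e-03] [-6.14289889e-01  2.02573992e-01 -3.02885419e-01  1.06062796e+00
 -1.44227799e-05 -1.61516135e-01]
((324.26824951171875, 226.64126586914062), (74.49689483642578, 76.72520446777344), 90.63790130615234) [[ 0.48187812 -0.26309885  0.03      ]]
```

View pics/w5.png

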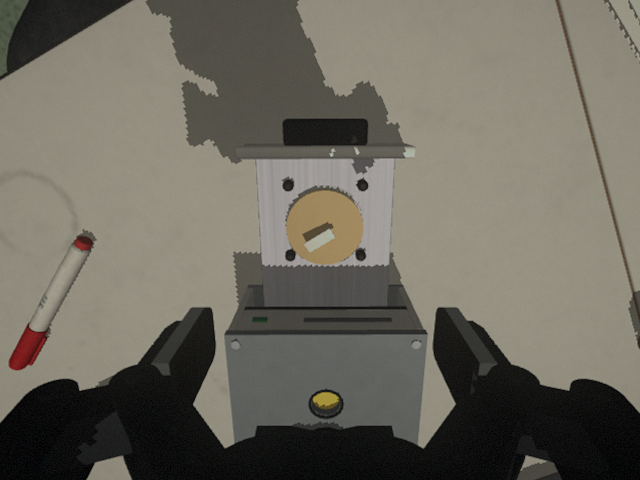

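The dish lies in the tray at (324,227), with posts at (288,185), (362,185), (290,255), (361,255). I'll measure the offset carefully.

Run:
```python
from bench import env,vision
from h import *
np.set_printoptions(precision=4,suppress=True)
s,f=wrist(env,vision);gr=cv2.cvtColor(f['color'],cv2.COLOR_BGR2GRAY)
p=[]
for u,v in((288,185),(362,185),(290,255),(361,255)):
    y,x=np.nonzero(gr[v-9:v+10,u-9:u+10]<45);p.append((u-9+x.mean(),v-9+y.mean()));print(p[-1],len(x))
P=ray(f,p,.022);d=ray(f,(324.3,226.6),.030)[0]-P.mean(0);ex=np.array([np.cos(-.449),np.sin(-.449)])
print(s['tool_pos'],P,P.mean(0),'dish-nest',d,'imx',d[:2]@ex,'imy',d[:2]@[-ex[1],ex[0]])
m=cv2.inRange(cv2.cvtColor(f['color'],cv2.COLOR_BGR2HSV),(8,75,60),(25,255,255));D=f['depth']
ys,xs=np.nonzero(cv2.erode(m,np.ones((5,5))));k=(ys>190)&(ys<264)&(xs>286)&(xs<364);ys,xs=ys[k],xs[k]
K=f['intrinsics'];z=D[ys,xs];c=np.c_[(xs-K[0,2])/K[0,0]*z,(ys-K[1,2])/K[1,1]*z,z]@f['pose'][:3,:3].T+f['pose'][:3,3]
k=abs(c[:,2]-np.median(c[:,2]))<.006;c=c[k];print('plane',np.linalg.lstsq(np.c_[c[:,:2]-c[:,:2].mean(0),np.ones(len(c))],c[:,2],rcond=None)[0],len(c))
```

```text
(np.float64(287.48192771084337), np.float64(187.74698795180723)) 83
(np.float64(361.56060606060606), np.float64(187.1060606060606)) 66
(np.float64(289.7564102564103), np.float64(257.4871794871795)) 78
(np.float64(359.86764705882354), np.float64(257.22058823529414)) 68
[ 0.4838 -0.2623  0.1468] [[ 0.4446 -0.2739  0.022 ]
 [ 0.4673 -0.2261  0.022 ]
 [ 0.4924 -0.2969  0.022 ]
 [ 0.5154 -0.2491  0.022 ]] [ 0.4799 -0.2615  0.022 ] dish-nest [ 0.0001 -0.0003  0.008 ] imx 0.00018953177207473745 imy -0.0002657788575781261
plane [-0.0013  0.0001  0.0232] 3331
```

The dish is centred and level. Closing the fingers and going in front of the tray's lip.

Request:
send_rows(
  rows=[
    [[-0.03, 0.014, 0, 0], [-0.065, 0.03, 0, 0], [-0.098, 0.046, 0, 0], [-0.098, 0.046, -0.03, 0], [-0.098, 0.046, -0.07, 0], [-0.098, 0.046, -0.11, 0], [-0.098, 0.046, -0.124, 0], [-0.098, 0.046, -0.124, 0]],
  ],
  hand=255,
)

```text
time: 11.35
tool_pos: [0.3814, -0.213, 0.0183]
ee_rot: [-0.703, -3.052, -0.007]
wrist_force: [-0.2, 0.2, -0.0]
grip_width: -0.002
finger_force: 0.0
```

Request:
send_rows(
  rows=[
    [[0, 0, 0, 0], [0, 0, 0, 0]],
  ],
)

```text
time: 11.55
tool_pos: [0.3862, -0.2166, 0.0229]
ee_rot: [0.705, 3.06, -0.001]
wrist_force: [0.1, 0.4, -0.1]
grip_width: 0.004
finger_force: 0.0
```

Request:
send_rows(
  rows=[
    [[0.0072, -0.0035, 0, 0], [0.0126, -0.0061, 0, 0], [0.018, -0.0087, 0, 0], [0.0234, -0.0113, 0, 0], [0.0306, -0.0148, 0, 0], [0.0387, -0.0187, 0, 0], [0.0477, -0.023, 0, 0], [0.0568, -0.0274, 0, 0]],
  ],
)

```text
time: 12.35
tool_pos: [0.443, -0.2438, 0.0222]
ee_rot: [-0.705, -3.061, -0.0]
wrist_force: [-1.5, -0.2, 0.9]
grip_width: -0.001
finger_force: 0.6
```

Request:
send_rows(
  rows=[
    [[0.009, -0.0043, 0, 0], [0.018, -0.0087, 0, 0], [0.027, -0.013, 0, 0], [0.036, -0.0174, 0, 0], [0.044, -0.0213, 0, 0], [0.05, -0.0242, 0, 0], [0.055, -0.0265, 0, 0], [0.055, -0.0265, 0, 0]],
  ],
)

```text
time: 13.15
tool_pos: [0.4985, -0.2708, 0.0226]
ee_rot: [0.705, 3.06, -0.001]
wrist_force: [0.3, 0.5, -0.5]
grip_width: 0.001
finger_force: 0.0
```

Request:
send_rows(
  rows=[
    [[0.0027, -0.0013, 0, 0], [0.0045, -0.0022, 0, 0], [0.0063, -0.003, 0, 0], [0.008, -0.0039, 0, 0], [0.008, -0.0039, 0, 0]],
  ],
)

```text
time: 13.65
tool_pos: [0.5007, -0.2715, 0.0216]
ee_rot: [-0.703, -3.052, -0.003]
wrist_force: [-9.1, 3.5, 8.3]
grip_width: -0.001
finger_force: 5.1
```

The tray hit its stop at about 10 N. Backing off, rising and moving over the knob while turning the tool.

Request:
send_rows(
  rows=[
    [[-0.02, 0.01, 0, 0], [-0.045, 0.021, 0, 0], [-0.045, 0.021, 0.04, 0], [-0.045, 0.021, 0.085, 0.15], [-0.045, 0.021, 0.13, 0.3], [-0.03, 0.014, 0.17, 0.45], [0, 0, 0.2, 0.6], [0.035, -0.017, 0.215, 0.75]],
  ],
)

```text
time: 14.45
tool_pos: [0.5424, -0.2921, 0.2422]
ee_rot: [-0.474, 3.1, -0.008]
wrist_force: [0.7, -1.0, 0.5]
grip_width: -0.002
finger_force: 0.0
```

Request:
send_rows(
  rows=[
    [[0.035, -0.016, 0, 0.15], [0.068, -0.033, 0, 0.3], [0.073, -0.033, 0, 0.45], [0.073, -0.033, 0, 0.51], [0.073, -0.033, 0, 0.51], [0.073, -0.033, 0, 0.51]],
  ],
  hand=0,
)

```text
time: 15.05
tool_pos: [0.6133, -0.324, 0.2373]
ee_rot: [-1.232, 2.89, -0.0]
wrist_force: [0.1, 0.2, 0.1]
grip_width: 0.991
finger_force: 0.0
```

Run:
```python
from bench import env,vision
from h import *
import pickle
s,f=wrist(env,vision);print(s['tool_pos'],s['ee_rot'],s['joint_pos'][5],2*np.arctan2(s['ee_rot'][1],s['ee_rot'][0]))
g=vision.grab_frame('top');pickle.dump((s,f,g),open('w6.pkl','wb'))
o=np.vstack([np.hstack([f['color'][60:360,140:500]]),np.zeros((0,360,3),np.uint8)]);o=cv2.resize(o,(720,600))
o[:260,:220]=cv2.resize(g['color'][180:310,430:540],(220,260))
cv2.imwrite('pics/w6.png',o)
```

```text
[ 0.61333756 -0.32396392  0.23728566] [-1.23162758e+00  2.88990876e+00 -2.79902400e-04] -1.3848374711043836 3.9473357087008276
```

View pics/w6.png

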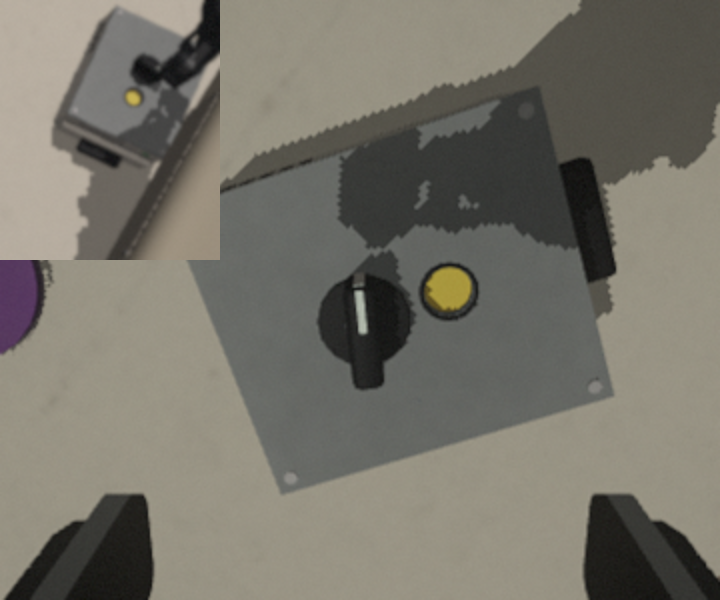

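The view shows the tray lip close against the box, the bar knob from crop (356,275, white end) to (370,388), and the yellow window at (449,290).

Run:
```python
import pickle
from h import *
np.set_printoptions(precision=4,suppress=True)
s,f,g=pickle.load(open('w6.pkl','rb'));full=lambda a:np.array(a)/2+[140,60]
B=ray(f,full([(358,275),(369,385),(357,290),(362,333)]),.113);a=[np.arctan2(*(B[i]-B[j])[1::-1]) for i,j in((0,1),(2,3))]
print(B,'centre',B[:2].mean(0),'dirs',a,'wheel',[x+2*np.pi-2.693 for x in a])
print('flange',ray(f,full([(365,320)]),.086),'window',(w:=ray(f,full([(449,291)]),.080)), 'axis', w[0,:2]+.036*np.array([.901,-.434]))
L=ray(f,full([(563,168),(592,280),(578,160),(613,272)]),.035);print('lip',L)
c=ray(f,full([(527,110),(595,387),(290,478)]),.08);print('screws',c)
```

```text
[[ 0.599  -0.3451  0.113 ]
 [ 0.6252 -0.3121  0.113 ]
 [ 0.6031 -0.3414  0.113 ]
 [ 0.613  -0.3285  0.113 ]] centre [ 0.6121 -0.3286  0.113 ] dirs [np.float64(-2.2412727906006973), np.float64(-2.226453451144055)] wheel [np.float64(1.3489125165788889), np.float64(1.3637318560355314)]
flange [[ 0.6137 -0.3263  0.086 ]] window [[ 0.5818 -0.3103  0.08  ]] axis [ 0.6142 -0.326 ]
lip [[ 0.5112 -0.3062  0.035 ]
 [ 0.5337 -0.2577  0.035 ]
 [ 0.5042 -0.3043  0.035 ]
 [ 0.5243 -0.2539  0.035 ]]
screws [[ 0.5138 -0.3418  0.08  ]
 [ 0.565  -0.2369  0.08  ]
 [ 0.6883 -0.2964  0.08  ]]
```

Request:
send_rows(
  rows=[
    [[0, -0.0025, -0.02, 0.1], [0, -0.0025, -0.06, 0.1], [0, -0.0025, -0.1, 0.1], [0, -0.0025, -0.125, 0.1], [0, -0.0025, -0.14, 0.1], [0, -0.0025, -0.145, 0.1], [0, -0.0025, -0.145, 0.1], [0, -0.0025, -0.145, 0.1]],
  ],
)

```text
time: 15.95
tool_pos: [0.6146, -0.3273, 0.0943]
ee_rot: [-1.376, 2.822, -0.004]
wrist_force: [-1.1, -0.2, 1.1]
grip_width: 1.002
finger_force: 0.0
```

Request:
send_rows(
  rows=[
    [[-0.001, 0.0005, 0, 0], [-0.001, 0.0005, 0, 0], [-0.001, 0.0005, 0, 0], [-0.001, 0.0005, 0, 0], [-0.001, 0.0005, 0, 0], [-0.001, 0.0005, 0, 0], [-0.001, 0.0005, 0, 0], [-0.001, 0.0005, 0, 0]],
  ],
  hand=255,
  force=30,
)

```text
time: 16.75
tool_pos: [0.6133, -0.3267, 0.0927]
ee_rot: [-1.376, 2.823, -0.003]
wrist_force: [3.5, -1.9, -0.6]
grip_width: 0.133
finger_force: 34.8
```

Knob gripped. Turning clockwise about 1.35 rad.

Request:
send_rows(
  rows=[
    [[0, 0, 0, -0.1], [0, 0, 0, -0.2], [0, 0, 0, -0.3], [0, 0, 0, -0.4], [0, 0, 0, -0.5], [0, 0, 0, -0.6], [0, 0, 0, -0.7], [0, 0, 0, -0.8]],
  ],
)

```text
time: 17.55
tool_pos: [0.6125, -0.3251, 0.0926]
ee_rot: [-0.163, 3.137, 0.003]
wrist_force: [2.9, 0.7, 1.0]
grip_width: 0.132
finger_force: 35.2
```

Request:
send_rows(
  rows=[
    [[0, 0, 0, -0.1], [0, 0, 0, -0.2], [0, 0, 0, -0.3], [0, 0, 0, -0.4], [0, 0, 0, -0.48], [0, 0, 0, -0.55], [0, 0, 0, -0.55], [0, 0, 0, -0.55]],
  ],
)

```text
time: 18.35
tool_pos: [0.6127, -0.324, 0.0927]
ee_rot: [0.686, 3.066, 0.006]
wrist_force: [1.8, 4.9, 3.0]
grip_width: 0.131
finger_force: 35.4
```

Request:
send_rows(
  rows=[
    [[0, 0, 0, 0], [0, 0, 0, 0], [0, 0, 0, 0], [0, 0, 0, 0], [0, 0, 0, 0]],
  ],
  hand=0,
)

```text
time: 18.85
tool_pos: [0.6121, -0.3262, 0.0922]
ee_rot: [-0.69, -3.064, 0.0]
wrist_force: [0.2, -0.5, -0.6]
grip_width: 0.965
finger_force: 0.0
```

Request:
send_rows(
  rows=[
    [[0, 0, 0.02, 0], [0, 0, 0.05, 0], [0, 0, 0.09, 0], [0, 0, 0.13, 0], [0, 0, 0.15, 0], [0, 0, 0.15, 0], [0, 0, 0.15, 0]],
  ],
)

```text
time: 19.55
tool_pos: [0.6123, -0.326, 0.2422]
ee_rot: [0.69, 3.065, -0.0]
wrist_force: [-0.1, 0.5, -0.6]
grip_width: 1.0
finger_force: 0.0
```

Run:
```python
from bench import env,vision
from h import *
s,f=wrist(env,vision);print(s['tool_pos'],s['wrist_force'],s['time'])
o=np.zeros((600,800,3),np.uint8);o[:,:720]=cv2.resize(f['color'][60:360,140:500],(720,600))
g=vision.grab_frame('side')['color'];o[400:600,:260]=cv2.resize(g[150:230,320:424],(260,200))
cv2.imwrite('pics/w7.png',o)
import pickle;pickle.dump((s,f),open('w7.pkl','wb'))
```

```text
[ 0.6123136  -0.32603666  0.24224624] [-0.08939703  0.47727969 -0.61074051] 19.55
```

View pics/w7.png

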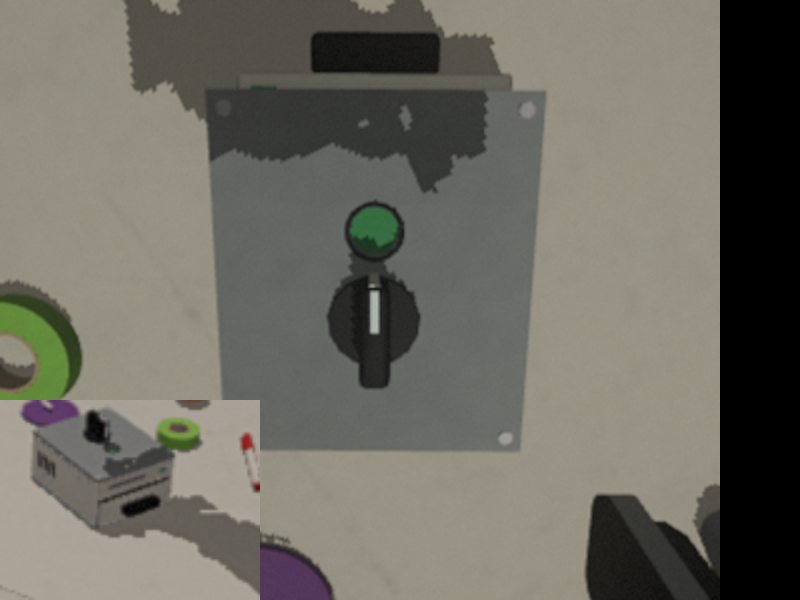

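Green fills the window at (375,231) and the knob points at it. The tray panel sits against the face. A quick numeric check of the tray gap before handing in.

Run:
```python
import pickle
from h import *
s,f=pickle.load(open('w7.pkl','rb'));F=lambda a:np.array([a])/2+[140,60];ex=np.array([.901,-.434])
r=lambda a,z:ray(f,F(a),z)[0,:2]@ex
face=r((376,90),.08);print('lip top front',face-r((376,34),.035),'(exp .025)','panel top front',face-r((376,75),.042),'(exp .008)')
```

```text
lip top front 0.024220221450765633 (exp .025) panel top front 0.0073677799502172014 (exp .008)
```

```bash
python3 -c "
from bench import env
print(env.sign_off())"
```

```text
the job is handed in; nothing more can be done
None
```

I handed the job in at about 20 s of the 64 s: the tan dish is in the tray, the tray is shut, green fills the window and the gripper is clear. I saw no result from the judge. The two vials were never near the arm's path, but I took no final picture of them.

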